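# Clamp a row of battery cells in the welding jig

### The arm

A 6-joint arm with a two-finger parallel gripper is mounted at the origin on a cart in front of the work surface, level with it; the furniture and walls round the work are solid. World frame = base frame: x ahead of the robot, y to its left, z up, the work surface at z = 0. Lengths are in m, angles in rad, forces in N, time in s.
With the tool pointing down it reaches from about 0.35 to 0.975 m from the base axis. Payload 4.9 kg.
Tool frame: the origin (TCP) lies on the mounting face of the last link; the fingertips stand 173 mm ahead of it and the grasp point (between the pads) lies 155 mm ahead of it; z points along the fingers, y is the direction in which the jaws open and shut (so a half turn about z gives the same grasp; the last joint's range is limited). The gripper opens to 85 mm and grips with 20 to 120 N. Pads are 22 mm wide; open, the fingers measure 114 mm over their backs; the gripper's body (76 mm by 85 mm) begins 54 mm behind the grasp point. The pads swing forward as they close: fully open they stand 13 mm farther back than shut.
Start: joints at [1.191, 0.053, 1.613, -0, 1.476, -0.119], TCP at [0.161, 0.604, 0.405] pointing down, gripper open.
Joint ranges: [-3.01, 3.01], [-1.01, 2.22], [0.06, 2.58], [-1.02, 4.17], [0.09, 2.62], [-3.14, 3.14]. Speed limits (rad/s): [2.57, 2.57, 3.14, 3.14, 3.14, 3.14].

### API

Orientations are given as a rotation vector (axis times angle).
In Python, from station import ctrl gives the robot as it stands. The module is installed in compiled form; this text tells all that it offers.
- The arm moves only by the tool jog_arm, never from a script. Its argument "steps" is a list of rows, each a list of 2 entries, a list of its own where there are three numbers: the shift along the tool's x, y, z in cm, then the turn, a rotation vector about the tool's x, y, z in degrees. In form: [[[tx, ty, tz], [rx, ry, rz]], ...]. A call has 1 to 8 rows; each row shifts and turns the pose as measured when the row begins, along the tool's axes as they then stand; what a row does not reach is not made up. A row lasts 1/10 s, in which the tool goes at most 50 mm and 8.59 degrees, less where a joint would pass 70% of its speed; a pose out of reach is approached as far as the arm can. A call is refused whole if a number of a shift passes 5 or a number of a turn 8.59, either way. A call with a gripper value outside its range is refused whole. "fingers" is the gripper command: -1 is shut, 1 is fully open, values between are in proportion, set as the call begins (left out, the last holds). The fingers move at their own pace and stop on an object; "grip_force" is the grip in N (left out, the last holds). Time passes only in rows, so rows that do not move let the fingers close. It gives the time, the measured TCP pose, the force and the opening at its end, in the units of the state.
- ctrl.get_obs(): the state, without advancing time (a new reading comes with each control period).
- ctrl.get_image(name): name is "scene" or "side" or "wrist"; returns the picture (400x640x3 uint8, red, green, blue); there is no depth.
- ctrl.camera_info(name): a dict with "K" (3x3 intrinsics, pixels), "camera_from_world" (4x4, takes a point from world to camera coordinates). Camera axes: x right, y up, looking along -z (the intrinsics and any distortion apply to the point x, -y, -z); pixel columns grow to the right and rows downward; lengths in m; the calibration is good to about 2 mm. A picture is of the moment at which its call begins: read the wrist's pose just before it. camera_info takes no time and is no camera call; for the wrist camera it gives the pose at the moment of the call.
- ctrl.finish_job(): hands the job in, once; it reports no verdict.
The state is a dict: "t": time; "q": joint angles; "dq": joint speeds; "effort": joint torques, N m; "tool_pos": TCP position; "tool_rot": TCP orientation; "contact_force": force on the tool from outside, world axes, zero at the start; "wrist_torque": the same for the moment, N m; "opening": finger opening in m.
Only numpy, scipy, OpenCV 4.12 (cv2) and the standard library are available. Lean on these libraries where they do the work, as an engineer would, in place of code of your own. Each camera call takes 0.05 s, during which the arm holds its last target.

### The job

Clamp the row of five upright battery cells in the welding jig, ready for its bus strips: straighten the row against the jig's fence, push it along the tray as one block until it is solid against the end stop, then swing the gate arm round behind it and press its nose snugly against the last cell, so that the row stays clamped tight when you let go. The cells have thin cans: push firmly but gently, low down, without tipping any of them, and leave everything else on the bench where it is.

Things in the scene. Friction and masses are not known exactly. Their poses are not given: they have to be found in the camera images.
- jig: Welding jig fixed on the bench: grey base plate 245 x 58 mm, 8 mm thick; the cells stand on it. Origin: underside of the plate, on the tray's centre line. Its +x is the push direction (towards the end stop), +y points to the fence, z up. The plate runs from x = -136 to +109 mm. The row closed up is 70 mm long, so its back ends at x = 0 to +8 mm.
- fence (a point): A point on the fence's inner face, at x = -60, y = +18 mm in the jig's frame. The fence is an aluminium rail, 6 mm thick, top 20 mm above the bench, along the jig's +y side from x = -136 to +100 mm; the cells slide along it. The tray's other (-y) side is open from x = -136 to -17 mm.
- nest_mouth (a point): Middle of the nest's mouth, at x = +2, y = 0 mm in the jig's frame, level with the tray. From here on a short wall (20 mm above the bench, from x = +2 to +100 mm) faces the fence; the nest between them is 36 mm wide for cells 34 mm wide. A slanted lead-in runs from the short wall's start out to x = -17, y = -29 mm.
- nest_end (a point): Middle of the region, x = 70 to 78 mm in the jig's frame (this point: x = 74), where the end stop's face may be. The stop is an aluminium block 34 mm wide, 34 mm tall, held by a brass thumb screw; its setting changes from job to job and is not reported: feel for it.
- gate (a joint): Gate arm's hinge, rad, -0.6 to 1.9. 0: arm outside the fence along the jig's -x; negative: swung outwards. It grows as the arm sweeps across the tray, counter-clockwise seen from above; 1.57: square across. Stiff: 0.4 N m (4.5 N at the handle) to move, stays where left. The nose meets the closed-up row at 1.45 to 1.7; 10 N on the row takes 4.5 N more at the handle; the hinge holds up to 10 N on the row.
- gate_hinge (a point): Hinge axis of the gate arm, at x = -8, y = +40 mm in the jig's frame, 30 mm above the bench. The steel arm is 13 mm wide and 9 mm thick (25 to 35 mm above the bench; it passes over the fence).
- gate_nose (a point): Centre of the gate arm's rubber nose, an upright cylinder of 16 mm diameter, 23 to 41 mm above the bench, 40 mm from the hinge axis; it bears on the back of the last cell.
- gate_handle (a point): Middle of the gate arm's handle, a black upright round post of 14 mm diameter, from 40 to 76 mm above the bench, 88 mm from the hinge axis; this point is 58 mm above the bench.
- cell_1: Battery cell, upright bare metal can 14 mm thick along its own x, 34 mm wide along its y, 42 mm tall, two flat terminals on top; about 45 g; origin at the centre of its underside (8 mm above the bench in the tray). In the row: the front cell, nearest the end stop. It tips over if pushed high; push near its foot.
- cell_2: Battery cell, upright bare metal can 14 mm thick along its own x, 34 mm wide along its y, 42 mm tall, two flat terminals on top; about 45 g; origin at the centre of its underside (8 mm above the bench in the tray). In the row: second from the front. It tips over if pushed high; push near its foot.
- cell_3: Battery cell, upright bare metal can 14 mm thick along its own x, 34 mm wide along its y, 42 mm tall, two flat terminals on top; about 45 g; origin at the centre of its underside (8 mm above the bench in the tray). In the row: the middle cell. It tips over if pushed high; push near its foot.
- cell_4: Battery cell, upright bare metal can 14 mm thick along its own x, 34 mm wide along its y, 42 mm tall, two flat terminals on top; about 45 g; origin at the centre of its underside (8 mm above the bench in the tray). In the row: fourth from the front. It tips over if pushed high; push near its foot.
- cell_5: Battery cell, upright bare metal can 14 mm thick along its own x, 34 mm wide along its y, 42 mm tall, two flat terminals on top; about 45 g; origin at the centre of its underside (8 mm above the bench in the tray). In the row: the last cell, at the back of the row, where the row is pushed. It tips over if pushed high; push near its foot.
- spare_cell: A spare cell of the same kind lying on its side on the bench, not part of the row; bystander, to be left alone; origin at the centre of its underside as it was made.
- hex_key: Black hex key, 33 x 95 x 8 mm; bystander, to be left alone; origin at the centre of its underside as it was made.
- marker: Marker pen with a black cap, 12 x 125 x 14 mm; bystander, to be left alone; origin at the centre of its underside as it was made.
- nippers: Orange-handled nippers, 120 x 50 x 11 mm; bystander, to be left alone; origin at the centre of its underside as it was made.
- parts_box: Brown hinged parts box, 52 x 72 x 30 mm; bystander, to be left alone; origin at the centre of its underside as it was made.
- solder_reel: Reel of solder, 49 mm diameter, 39 mm tall; bystander, to be left alone; origin at the centre of its underside as it was made.
- grease_jar: Small jar with black cap, 38 mm diameter, 31 mm tall; bystander, to be left alone; origin at the centre of its underside as it was made.

How it is judged:
By the outcome, as a careful person would: the job done as asked, in the order asked, and still so for the second after the job is handed in, with the robot touching nothing.
It also fails if it takes over 72 s, if anything falls off the work surface, if the arm or the gripper's body presses on something with over 40 N, if the wrist force passes 120 N, or if a joint passes its speed limit or range.

## Working session

There is one attempt and no reset: what is moved stays moved. The work goes in short steps, Python scripts to look and compute and a tool call to move; the robot and the scene stay as the last step left them, time stands still between calls to the robot, and variables do not carry over. Pictures are saved under pics/ and viewed, and the job is handed in when it is done.

Besides the shell and the picture viewer there is one more tool, called after "Call:" as name(argument=value, ...) on one line, values as JSON. jog_arm: Moves the arm, as the interface text tells. Its arguments: {"type":"object","properties":{"steps":{"type":"array","items":{"type":"array"}},"fingers":{"type":"number"},"grip_force":{"type":"number"}},"required":["steps"]}

```bash
mkdir -p pics; ls; cat > h.py <<'E'
import numpy as np, cv2
from station import ctrl
from scipy.spatial.transform import Rotation as R
def snap(n,f):
    ci=ctrl.camera_info(n); im=ctrl.get_image(n); cv2.imwrite('pics/'+f,im[:,:,::-1]); np.savez('pics/'+f+'.npz',K=ci['K'],T=ci['camera_from_world']); return im
def load(f):
    d=np.load('pics/'+f+'.npz'); return d['K'],d['T']
def proj(f,P):
    K,T=load(f); P=np.atleast_2d(P); c=(T[:3,:3]@P.T).T+T[:3,3]; c=c*[1,-1,-1]; p=(K@c.T).T; return p[:,:2]/p[:,2:]
def ray(f,uv):
    K,T=load(f); d=np.linalg.inv(K)@[uv[0],uv[1],1]; d=d*[1,-1,-1]; Rt=T[:3,:3].T
    return -Rt@T[:3,3], Rt@d
def onz(f,uv,z):
    o,d=ray(f,uv); return o+d*(z-o[2])/d[2]
E
python3 - <<'E'
from h import *
for n in ['scene','side','wrist']:
    snap(n,n+'0.png'); print(ctrl.camera_info(n))
print(ctrl.get_obs())
E
```

```text
pics
{'K': array([[518.7568268 ,   0.        , 320.74755365],
       [  0.        , 518.7568268 , 208.62363838],
       [  0.        ,   0.        ,   1.        ]]), 'camera_from_world': array([[ 0.73751877, -0.67521547,  0.01225252, -0.50707595],
       [ 0.43019827,  0.48372427,  0.76219438, -0.24167016],
       [-0.52057228, -0.55686165,  0.64723226, -1.34408166],
       [ 0.        ,  0.        ,  0.        ,  1.        ]])}
{'K': array([[375.46150092,   0.        , 320.74485464],
       [  0.        , 375.46150092, 201.05609707],
       [  0.        ,   0.        ,   1.        ]]), 'camera_from_world': array([[ 9.99869532e-01,  1.79868132e-03, -1.60525373e-02,
        -6.06833526e-01],
       [ 1.10677255e-02,  6.47556100e-01,  7.61937401e-01,
        -1.12228009e-03],
       [ 1.17654010e-02, -7.62015657e-01,  6.47451707e-01,
        -1.53803656e+00],
       [ 0.00000000e+00,  0.00000000e+00,  0.00000000e+00,
         1.00000000e+00]])}
{'K': array([[342.28917675,   0.        , 321.22770648],
       [  0.        , 342.28917675, 205.48241293],
       [  0.        ,   0.        ,
[... 261 characters left out ...]
      ,  1.        ]])}
{'t': 0.15, 'q': array([ 1.19101003e+00,  5.32424742e-02,  1.61398549e+00,  2.72057908e-05,
        1.47600181e+00, -1.18969705e-01]), 'dq': array([-1.74659089e-04, -7.96186485e-04, -5.36917254e-03, -7.39905131e-05,
       -1.90978888e-03, -8.69171500e-04]), 'effort': array([ 3.13456248e-04, -3.94243419e+01, -3.70722055e+01, -1.13582803e-04,
        4.65091856e-03, -7.57814291e-06]), 'tool_pos': array([0.1610695 , 0.60367385, 0.40371798]), 'tool_rot': array([-4.08477480e-01, -3.11448888e+00,  2.48119242e-03]), 'contact_force': array([-0.14469165, -0.07270677,  0.12637166]), 'wrist_torque': array([-0.01289375, -0.01484321,  0.00137003]), 'opening': 0.08525333438670032}
```

View pics/scene0.png

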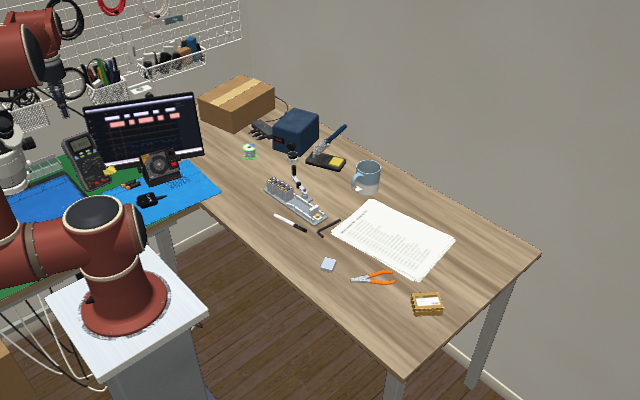

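View pics/side0.png

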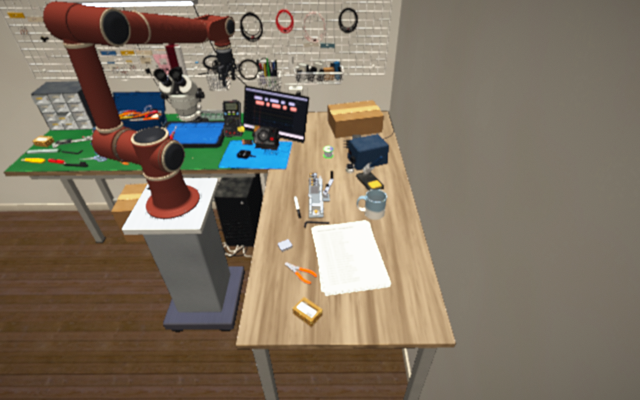

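View pics/wrist0.png

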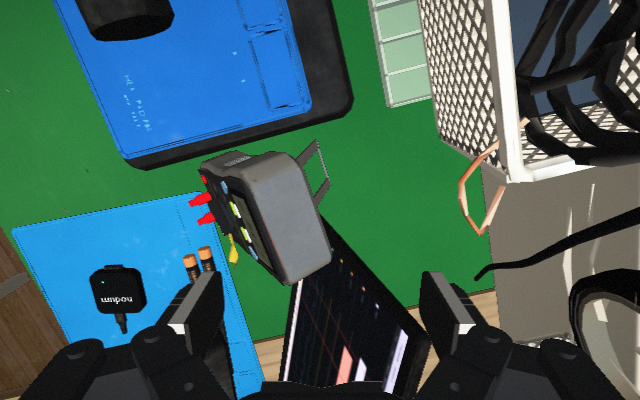

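The jig is in the scene view around (295,200), with cells at (280,187). I'll enlarge that area.

```bash
python3 - <<'E'
from h import *
a=cv2.imread('pics/scene0.png'); cv2.imwrite('pics/sc_z.png',cv2.resize(a[140:240,240:360],None,fx=6,fy=6,interpolation=cv2.INTER_CUBIC)[:600,:720])
b=cv2.imread('pics/side0.png'); cv2.imwrite('pics/si_z.png',cv2.resize(b[155:235,275:365],None,fx=7,fy=7,interpolation=cv2.INTER_CUBIC))
for uv in [(270,187),(320,220),(292,155),(303,190)]: print(uv,onz('scene0.png',uv,.008))
for uv in [(316,172),(316,216),(330,175),(327,150)]: print(uv,onz('side0.png',uv,.008))
E
```

```text
(270, 187) [0.57410152 0.12347776 0.008     ]
(320, 220) [ 0.58669194 -0.10662913  0.008     ]
(292, 155) [0.74747816 0.21736674 0.008     ]
(303, 190) [0.64482084 0.03944098 0.008     ]
(316, 172) [0.58568358 0.18117264 0.008     ]
(316, 216) [ 0.58897271 -0.10654588  0.008     ]
(330, 175) [0.64732022 0.15758271 0.008     ]
(327, 150) [0.63637195 0.35924626 0.008     ]
```

View pics/sc_z.png

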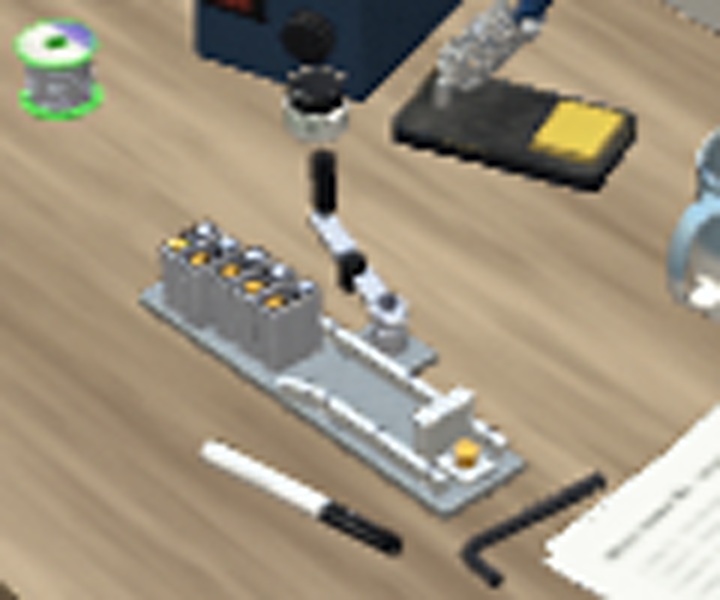

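View pics/si_z.png

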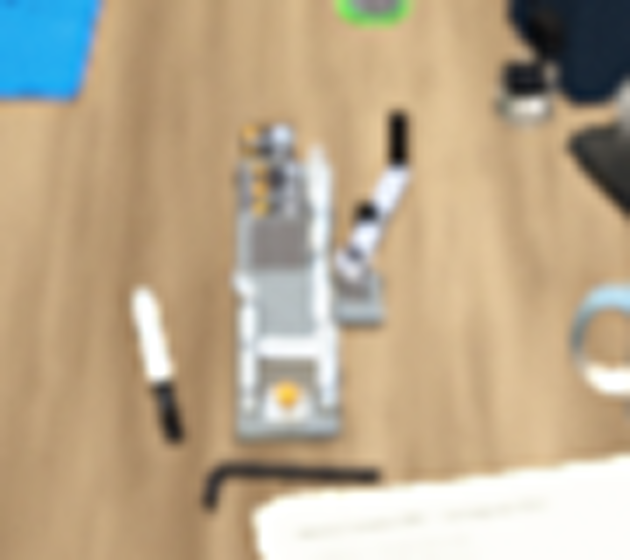

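```bash
python3 - <<'E'
from h import *
o=ctrl.get_obs(); M=R.from_rotvec(o['tool_rot']).as_matrix(); print(M.round(3))
T=ctrl.camera_info('wrist')['camera_from_world']; c=-T[:3,:3].T@T[:3,3]
print('cam in tool',M.T@(c-o['tool_pos']),'look in tool',M.T@(-T[2,:3]))
for d in ([.6,.08,.33],): print((M.T@(np.array(d)-o['tool_pos']))*100)
# reel/spare etc
for f,uv in [('scene0.png',(250,152)),('scene0.png',(328,265)),('scene0.png',(275,215)),('scene0.png',(306,231))]: print(uv,onz(f,uv,.01))
E
```

```text
[[-0.966  0.258 -0.001]
 [ 0.258  0.966 -0.002]
 [ 0.    -0.002 -1.   ]]
cam in tool [0.08260809 0.00144444 0.03050509] look in tool [-3.17786350e-01  2.28920172e-04  9.48162319e-01]
[-55.91427124 -39.2654757    7.42314185]
(250, 152) [0.64523045 0.32897664 0.01      ]
(328, 265) [ 0.47493639 -0.2618384   0.01      ]
(275, 215) [0.49731314 0.00098137 0.01      ]
(306, 231) [ 0.52079391 -0.11696421  0.01      ]
```

Call:
jog_arm(steps=[[[-3.7,-2.9,0.2],[0,0,0]],[[-3.7,-2.9,0.2],[0,0,0]],[[-3.7,-2.9,0.2],[0,0,0]],[[-3.7,-2.9,0.2],[0,0,0]],[[-3.7,-2.9,0.2],[0,0,0]],[[-3.7,-2.9,0.2],[0,0,0]],[[-3.7,-2.9,0.2],[0,0,0]],[[-3.7,-2.9,0.2],[0,0,0]]])

```text
t: 0.95
tool_pos: [0.3912, 0.2966, 0.3843]
tool_rot: [-0.389, -3.116, 0.005]
contact_force: [0.8, 1.2, 0.6]
opening: 0.0852
```

Call:
jog_arm(steps=[[[-3.7,-2.9,0.2],[0,0,0]],[[-3.7,-2.9,0.2],[0,0,0]],[[-3.7,-2.9,0.2],[0,0,0]],[[-3.7,-2.9,0.2],[0,0,0]],[[-3.7,-2.9,0.2],[0,0,0]],[[0,0,0],[0,0,-7.5]],[[0,0,0],[0,0,-7.5]],[[0,0,0],[0,0,0]]], fingers=-1)

```text
t: 1.75
tool_pos: [0.5411, 0.0947, 0.3716]
tool_rot: [0.017, -3.138, 0.005]
contact_force: [0.1, 0.7, 0.9]
opening: 0.0002
```

```bash
python3 - <<'E'
from h import *
im=snap('wrist','w1.png'); o=ctrl.get_obs(); print(o['t'],o['tool_pos'],R.from_rotvec(o['tool_rot']).as_matrix().round(3),o['opening'])
cv2.imwrite('pics/w1z.png',cv2.resize(im[:,:,::-1],(800,500)))
E
```

```text
1.8 [0.54099412 0.09490513 0.37148901] [[-1.    -0.009 -0.004]
 [-0.009  1.    -0.003]
 [ 0.004 -0.003 -1.   ]] -0.00028933177354698237
```

View pics/w1.png

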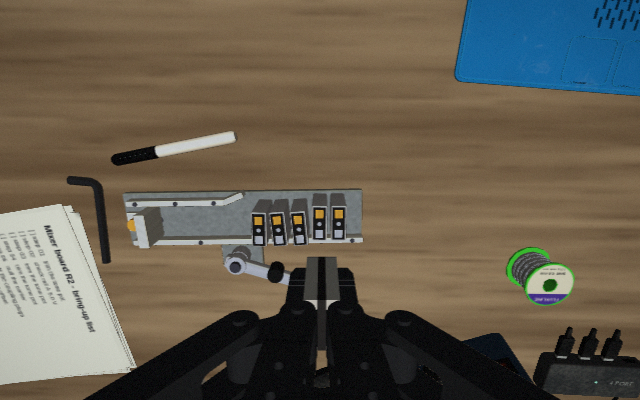

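The wrist view shows the jig (122–361, 188–265) with five cells around (250–345, 215–240), slightly skewed, and the gate hinge at (235,267). I'll zoom for corner pixels.

```bash
python3 - <<'E'
from h import *
a=cv2.imread('pics/w1.png'); 
z=cv2.resize(a[175:290,105:375],None,fx=2.96,fy=2.96,interpolation=cv2.INTER_CUBIC); cv2.imwrite('pics/w1a.png',z)
z=cv2.resize(a[185:255,235:370],None,fx=5.9,fy=5.9,interpolation=cv2.INTER_CUBIC); cv2.imwrite('pics/w1b.png',z)
E
```

```text
(no output)
```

View pics/w1a.png

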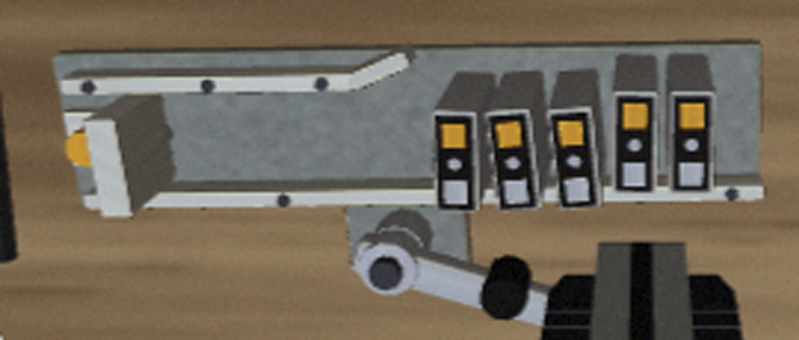

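View pics/w1b.png

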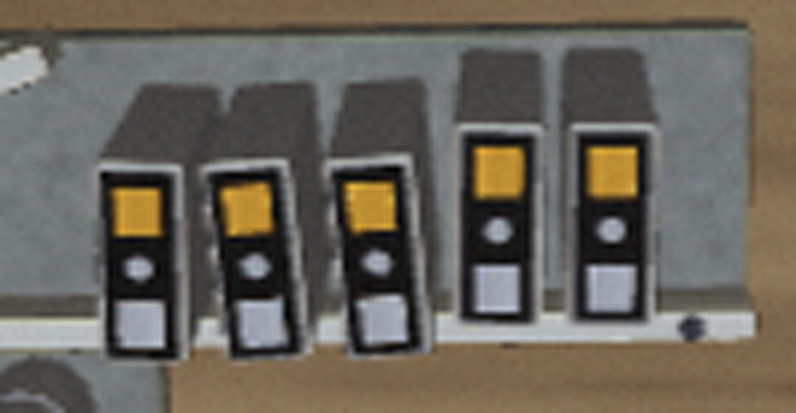

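```bash
python3 - <<'E'
from h import *
a=lambda x,y:(105+x/2.96,175+y/2.96)
b=lambda x,y:(235+x/5.9,185+y/5.9)
f='w1.png'
P1=onz(f,a(54,52),.008)[:2];P2=onz(f,a(761,41),.008)[:2]
print(P1,P2,np.linalg.norm(P1-P2))
ex=(P1-P2)/np.linalg.norm(P1-P2); ey=np.array([-ex[1],ex[0]])
O=(P1+P2)/2+ex*.0135+ey*.029
print('O',O,'yaw',np.degrees(np.arctan2(ex[1],ex[0])))
np.savez('jig.npz',O=O,ex=ex,ey=ey)
J=lambda uv,z:( (lambda p:[float((p-O)@ex*1e3),float((p-O)@ey*1e3)])(onz(f,uv,z)[:2]))
print('fence inner top edge',J(b(250,318),.02),J(b(750,313),.02), 'fence end',J(a(762,195),.02))
print('hinge top',J(a(385,272),.041)); print('nose',J(a(508,262),.041), J(a(508,262+25),.041))
# cells top corners (tl,tr,br,bl in image) 
C=[[(98,165),(182,162),(188,357),(107,357)],[(202,165),(288,160),(310,352),(230,357)],[(325,160),(412,155),(432,350),(350,355)],[(457,128),(542,125),(540,320),(460,320)],[(568,126),(655,124),(653,320),(573,320)]]
for c in C: 
    q=np.array([J(b(*p),.050) for p in c]); m=q.mean(0); fr=q[3]+q[2]-q[0]-q[1]; print(m.round(1),'yaw',np.degrees(np.arctan2(-fr[0],fr[1])).round(1), 'sizes',np.linalg.norm(q[0]-q[1]).round(1),np.linalg.norm(q[1]-q[2]).round(1))
print('stop top edge',[J(a(*p),.034) for p in [(130,120),(135,215)]])
# scene cross-check
for f2,uv in [('scene0.png',(240+140/6,140+297/6)),('scene0.png',(240+445/6,140+515/6)),('scene0.png',(240+525/6,140+462/6))]:
    p=onz(f2,uv,.008)[:2]-O; print(p@ex*1e3,p@ey*1e3)
E
```

```text
[ 0.55758245 -0.10558799] [0.55100211 0.13654878] 0.24222616796032023
O [0.58364832 0.0027732 ] yaw -88.44330599679215
fence inner top edge [-47.737231342825666, 19.310283224878077] [-134.31379014559175, 19.724984075523036] fence end [-134.69954325172705, 22.8790141442664]
hinge top [-7.554753825692366, 39.34943374758424]
nose [-48.64737119573433, 36.274795410376484] [-48.10810157406495, 45.58139503964924]
[-36.2  -3.7] yaw -2.2 sizes 12.9 32.7
[-54.   -3.7] yaw 3.7 sizes 13.2 32.2
[-73.  -4.] yaw 4.0 sizes 13.3 32.7
[-91.8  -9. ] yaw -0.9 sizes 12.9 32.3
[-109.1   -8.8] yaw 0.4 sizes 13.2 32.4
stop top edge [[71.6868511540814, -13.085515600931213], [75.9270641746401, 20.56532653438823]]
-125.57158213513941 -30.650840067432245
116.45918677962692 -31.13988679497165
115.25003120095002 26.531876645839905
```

```bash
cat >> h.py <<'E'
try:
    _j=np.load('jig.npz'); O,ex,ey=_j['O'],_j['ex'],_j['ey']
except Exception: pass
def tip():
    o=ctrl.get_obs(); M=R.from_rotvec(o['tool_rot']).as_matrix(); p=o['tool_pos']+.173*M[:,2]
    return o,M,p,np.array([(p[:2]-O)@ex*1e3,(p[:2]-O)@ey*1e3,p[2]*1e3])
def goto(*tg):
    o,M,p,j=tip(); print('t',round(o['t'],2),'tip jig mm',j.round(1),'F jig',[round(float(o['contact_force'][:2]@ex),1),round(float(o['contact_force'][:2]@ey),1),round(float(o['contact_force'][2]),1)],'open',round(o['opening']*1e3,1))
    Jm=np.c_[np.r_[ex,0],np.r_[ey,0],[0,0,1]]
    A=Jm.T@M; print('tool yaw vs jig',np.degrees(np.arctan2(A[0,1],-A[0,1]*0+A[1,1])).round(2),'z in jig',A[:,2].round(3))
    for t in tg:
        w=Jm@((np.array(t)-j)/10); print(t,'shift cm',(M.T@w).round(2))
        j=np.array(t,float)
E
python3 - <<'E'
from h import *
f='scene0.png'
for n,u1,u2 in [('top',(293.7,165.5),(331.9,170.7)),('bot',(293.7,175),(331.9,178.6))]:
    for f,u,z in [('scene0.png',u1,.076 if n=='top' else .04),('side0.png',u2,.076 if n=='top' else .04)]:
        p=onz(f,u,z)[:2]-O; print(n,f,(p@ex*1e3).round(1),(p@ey*1e3).round(1))
goto([-100,-55,60],[-100,-55,14])
E
```

```text
top scene0.png -86.2 69.1
top side0.png -90.4 73.0
bot scene0.png -84.4 66.4
bot side0.png -84.0 72.8
t 1.8 tip jig mm [-92.7 -40.8 198.5] F jig [0.3, 0.6, 0.5] open -0.3
tool yaw vs jig -88.99 z in jig [ 0.003 -0.004 -1.   ]
[-100, -55, 60] shift cm [ 1.37  0.75 13.85]
[-100, -55, 14] shift cm [-0.02  0.01  4.6 ]
```

Call:
jog_arm(steps=[[[0.5,0.3,4.5],[0,0,-1]],[[0.4,0.3,4.5],[0,0,0]],[[0.4,0.2,4.5],[0,0,0]],[[0.2,0,2],[0,0,0]],[[0,0,0],[0,0,0]]], fingers=-0.72)

```text
t: 2.3
tool_pos: [0.5251, 0.1045, 0.2147]
tool_rot: [-0.026, 3.138, -0.004]
contact_force: [0.4, -0.3, -0.2]
opening: 0.0119
```

```bash
python3 - <<'E'
from h import *
goto([-100,-55,14],[-100,-38,14])
E
```

```text
t 2.3 tip jig mm [-102.8  -55.2   41.7] F jig [0.3, 0.4, -0.2] open 11.9
tool yaw vs jig -89.41 z in jig [ 0.003  0.003 -1.   ]
[-100, -55, 14] shift cm [-0.02 -0.28  2.77]
[-100, -38, 14] shift cm [-1.7   0.02  0.01]
```

Call:
jog_arm(steps=[[[0,-0.3,1.6],[0,0,0]],[[0,0,1.2],[0,0,0]],[[0,0,0.1],[0,0,0]],[[-0.7,0,0],[0,0,0]],[[-0.6,0,0],[0,0,0]],[[-0.3,0,0],[0,0,0]],[[0,0,0],[0,0,0]]])

```text
t: 3.0
tool_pos: [0.5458, 0.1035, 0.1921]
tool_rot: [-0.021, 3.128, -0.003]
contact_force: [0.3, -0.2, -0.2]
opening: 0.0116
```

```bash
python3 - <<'E'
from h import *
goto([-100,-27,14])
snap('wrist','w2.png')
E
```

```text
t 3.0 tip jig mm [-101.3  -32.7   19.1] F jig [0.2, 0.3, -0.2] open 11.6
tool yaw vs jig -89.22 z in jig [ 0.002  0.014 -1.   ]
[-100, -27, 14] shift cm [-0.56 -0.12  0.52]
```

View pics/w2.png

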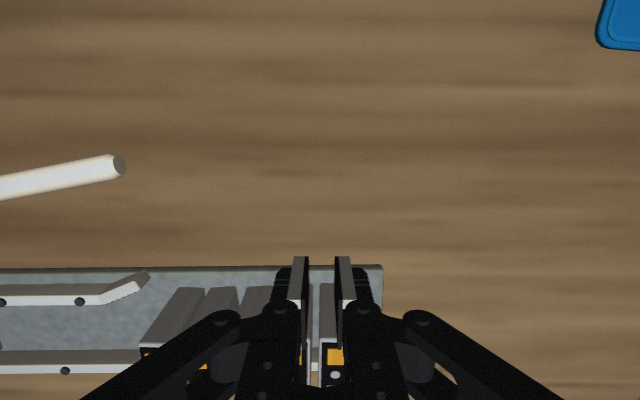

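Tips at (300,257) and (345,257) are just over the plate edge beside cells 4 and 5. I'll push on in small steps.

Call:
jog_arm(steps=[[[-0.3,0,0.2],[0,0,0]],[[-0.2,0,0.1],[0,0,0]],[[-0.2,0,0],[0,0,0]]])

```text
t: 3.35
tool_pos: [0.5528, 0.1036, 0.1893]
tool_rot: [-0.021, 3.13, -0.003]
contact_force: [-7.9, 1.3, 4.4]
opening: 0.0121
```

```bash
python3 - <<'E'
from h import *
goto([-100,-27,14])
E
```

```text
t 3.35 tip jig mm [-101.3  -26.    16.3] F jig [-1.5, -7.9, 4.4] open 12.1
tool yaw vs jig -89.22 z in jig [ 0.002  0.012 -1.   ]
[-100, -27, 14] shift cm [ 0.1  -0.13  0.23]
```

Call:
jog_arm(steps=[[[1.2,0,0],[0,0,0]],[[0.8,0,0],[0,0,0]],[[0,-2,0.1],[0,0,0]],[[0,-1.8,0.1],[0,0,0]],[[0,0,0],[0,0,0]],[[-0.8,0,0],[0,0,0]],[[-0.6,0,0],[0,0,0]]])

```text
t: 4.05
tool_pos: [0.5432, 0.0656, 0.1864]
tool_rot: [-0.023, 3.129, -0.002]
contact_force: [-0.3, -0.4, -0.4]
opening: 0.0118
```

```bash
python3 - <<'E'
from h import *
goto([-64,-26,14])
E
```

```text
t 4.05 tip jig mm [-63.7 -36.6  13.4] F jig [0.4, -0.3, -0.4] open 11.8
tool yaw vs jig -89.28 z in jig [ 0.001  0.012 -1.   ]
[-64, -26, 14] shift cm [-1.06  0.05 -0.05]
```

Call:
jog_arm(steps=[[[-0.4,0,0],[0,0,0]],[[-0.3,0,0],[0,0,0]],[[-0.2,0,0],[0,0,0]],[[-0.1,0,0],[0,0,0]],[[-0.1,0,0],[0,0,0]]])

```text
t: 4.55
tool_pos: [0.5549, 0.0675, 0.186]
tool_rot: [-0.027, 3.136, -0.002]
contact_force: [-5.0, 0.0, 3.5]
opening: 0.0119
```

```bash
python3 - <<'E'
from h import *
goto([-64,-26,14])
E
```

```text
t 4.55 tip jig mm [-65.3 -26.1  13. ] F jig [-0.2, -5.0, 3.5] open 11.9
tool yaw vs jig -89.44 z in jig [ 0.001  0.006 -1.   ]
[-64, -26, 14] shift cm [-0.01 -0.13 -0.1 ]
```

Contact again at y ≈ -26. Next is cell 1.

Call:
jog_arm(steps=[[[1.2,0,0],[0,0,0]],[[0.8,0,0],[0,0,0]],[[0,-1.5,0],[0,0,0]],[[0,-1.4,0],[0,0,0]],[[0,0,0],[0,0,0]],[[-0.8,0,0],[0,0,0]],[[-0.6,0,0],[0,0,0]]], fingers=-1)

```text
t: 5.25
tool_pos: [0.5485, 0.0353, 0.1865]
tool_rot: [-0.025, 3.13, -0.002]
contact_force: [0.8, 0.0, -0.7]
opening: 0.0
```

Call:
jog_arm(steps=[[[-0.4,0,0],[0,0,0]],[[-0.3,0,0],[0,0,0]],[[-0.2,0,0],[0,0,0]]])

```text
t: 5.55
tool_pos: [0.5571, 0.0357, 0.1858]
tool_rot: [0.027, -3.139, 0.003]
contact_force: [-9.7, -1.5, 6.0]
opening: -0.0001
```

```bash
python3 - <<'E'
from h import *
goto([-38,-26,14])
E
```

```text
t 5.55 tip jig mm [-33.3 -26.1  12.8] F jig [1.2, -9.7, 6.0] open -0.1
tool yaw vs jig -89.41 z in jig [ 0.002 -0.003 -1.   ]
[-38, -26, 14] shift cm [-0.    0.47 -0.12]
```

Call:
jog_arm(steps=[[[1.5,0,0],[0,0,0]],[[2,0,-0.5],[0,0,0]],[[0,2,-5],[0,0,0]],[[0,5,-5],[0,0,0]],[[0,5,-5],[0,0,0]],[[0,3,-5],[0,0,0]],[[0,0,0],[0,0,0]]])

```text
t: 6.25
tool_pos: [0.5219, 0.1576, 0.3575]
tool_rot: [0.027, -3.134, -0.002]
contact_force: [0.7, -0.4, -0.0]
opening: -0.0003
```

```bash
python3 - <<'E'
from h import *
im=snap('wrist','w3.png')
goto([-150,0,100])
a=im[:,:,::-1][120:360,0:460]; cv2.imwrite('pics/w3a.png',cv2.resize(a,None,fx=1.7,fy=1.7,interpolation=cv2.INTER_CUBIC))
E
```

```text
t 6.3 tip jig mm [-155.5  -60.6  181.2] F jig [-0.1, 0.4, 0.2] open -0.0
tool yaw vs jig -89.37 z in jig [-0.    -0.013 -1.   ]
[-150, 0, 100] shift cm [-6.17 -0.49  8.04]
```

View pics/w3a.png

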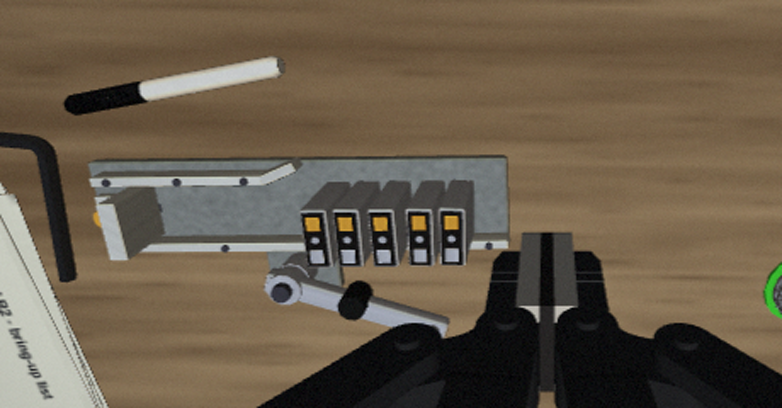

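The row is now straight against the fence: all five cell ends line up (row ≈265 in the zoom) and every cell is upright. I'll go behind cell 5 with a slight tip-forward tilt.

Call:
jog_arm(steps=[[[-2,2,0],[8,0,0]],[[-3,1,2.5],[0,0,0]],[[-1.2,0,2.5],[0,0,0]],[[0,0,0],[0,0,0]]])

```text
t: 6.7
tool_pos: [0.5831, 0.1806, 0.2969]
tool_rot: [0.029, -3.118, 0.229]
contact_force: [-0.3, 0.4, -0.9]
opening: 0.0001
```

```bash
python3 - <<'E'
from h import *
goto([-143,0,60],[-143,0,14],[-126,0,14])
E
```

```text
t 6.7 tip jig mm [-152.5    1.2  125.7] F jig [-0.4, -0.3, -0.9] open 0.1
tool yaw vs jig -89.57 z in jig [ 0.146 -0.018 -0.989]
[-143, 0, 60] shift cm [-0.    0.02  6.64]
[-143, 0, 14] shift cm [-0.08  0.67  4.55]
[-126, 0, 14] shift cm [-0.02 -1.68  0.25]
```

Call:
jog_arm(steps=[[[0.3,0,3.5],[0,-1,0]],[[0,0.1,3.2],[0,0,0]],[[0,0.4,2.5],[0,0,0]],[[0,0.3,2],[0,0,0]],[[0,0,0],[0,0,0]]])

```text
t: 7.2
tool_pos: [0.578, 0.1695, 0.1797]
tool_rot: [0.027, -3.129, 0.232]
contact_force: [-0.3, 0.3, 0.4]
opening: -0.0001
```

```bash
python3 - <<'E'
from h import *
goto([-143,0,14],[-126,0,14],[-10,0,14])
E
```

```text
t 7.2 tip jig mm [-141.4   -2.3    8.6] F jig [-0.3, -0.3, 0.4] open -0.1
tool yaw vs jig -89.47 z in jig [ 0.147 -0.007 -0.989]
[-143, 0, 14] shift cm [-0.22  0.08 -0.56]
[-126, 0, 14] shift cm [-0.02 -1.68  0.25]
[-10, 0, 14] shift cm [ -0.12 -11.47   1.71]
```

Call:
jog_arm(steps=[[[-0.2,0,-0.6],[0,0,0]],[[0,-0.5,0.07],[0,0,0]],[[0,-0.5,0.07],[0,0,0]],[[0,-0.5,0.07],[0,0,0]],[[0,-0.4,0.06],[0,0,0]],[[0,-0.4,0.06],[0,0,0]],[[0,-0.4,0.06],[0,0,0]],[[0,-0.4,0.06],[0,0,0]]])

```text
t: 8.0
tool_pos: [0.5827, 0.1366, 0.1932]
tool_rot: [-0.025, 3.128, -0.229]
contact_force: [0.4, 0.3, 0.5]
opening: -0.0001
```

```bash
python3 - <<'E'
from h import *
goto([-110,0,14],[-10,0,14])
snap('scene','s2.png'); a=cv2.imread('pics/s2.png'); cv2.imwrite('pics/s2z.png',cv2.resize(a[130:230,240:350],None,fx=6,fy=6,interpolation=cv2.INTER_CUBIC))
E
```

```text
t 8.0 tip jig mm [-108.6    3.1   22.1] F jig [-0.3, 0.4, 0.5] open -0.1
tool yaw vs jig -89.35 z in jig [ 0.146  0.002 -0.989]
[-110, 0, 14] shift cm [0.31 0.25 0.78]
[-10, 0, 14] shift cm [-0.11 -9.89  1.46]
```

View pics/s2z.png

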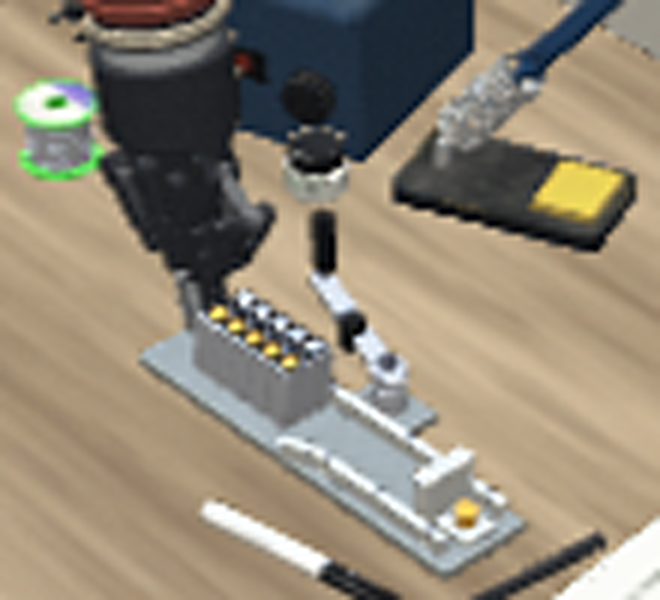

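Scene view: the row at zoom (190–330, 300–420) is closed up and upright, with fingertips behind cell 5. The tip has risen to 22 mm, so I'll back off, lower and continue.

Call:
jog_arm(steps=[[[0.2,0.5,0],[0,0,0]],[[0.1,0.2,0.6],[0,0,0]],[[0,0,0.2],[0,0,0]],[[0,0,0],[0,0,0]]])

```text
t: 8.45
tool_pos: [0.5791, 0.1422, 0.1828]
tool_rot: [-0.025, 3.129, -0.231]
contact_force: [0.7, 0.4, -0.1]
opening: -0.0001
```

```bash
python3 - <<'E'
from h import *
goto([-110,0,14],[-10,0,14])
E
```

```text
t 8.45 tip jig mm [-114.2   -0.6   11.7] F jig [-0.4, 0.7, -0.1] open -0.1
tool yaw vs jig -89.36 z in jig [ 0.147  0.001 -0.989]
[-110, 0, 14] shift cm [-0.07 -0.44 -0.17]
[-10, 0, 14] shift cm [-0.11 -9.89  1.47]
```

Call:
jog_arm(steps=[[[0,-0.5,0],[0,0,0]],[[0,-0.5,0.1],[0,0,0]],[[0,-0.5,0.1],[0,0,0]],[[0,-0.5,0.1],[0,0,0]],[[0,-0.5,0.1],[0,0,0]],[[0,-0.5,0.1],[0,0,0]],[[0,-0.5,0.1],[0,0,0]],[[0,-0.5,0.1],[0,0,0]]])

```text
t: 9.25
tool_pos: [0.5802, 0.0995, 0.1827]
tool_rot: [-0.025, 3.128, -0.226]
contact_force: [-0.8, 1.5, 2.6]
opening: 0.0003
```

```bash
python3 - <<'E'
from h import *
goto([-10,0,14])
E
```

```text
t 9.25 tip jig mm [-71.9  -0.5  11.5] F jig [-1.5, -0.7, 2.6] open 0.3
tool yaw vs jig -89.36 z in jig [ 0.144  0.002 -0.99 ]
[-10, 0, 14] shift cm [-0.11 -6.16  0.64]
```

Call:
jog_arm(steps=[[[0,-0.5,0.05],[0,0,0]],[[0,-0.5,0.1],[0,0,0]],[[0,-0.5,0.1],[0,0,0]],[[0,-0.5,0.1],[0,0,0]],[[0,-0.5,0.08],[0,0,0]],[[0,-0.4,0.08],[0,0,0]],[[0,-0.4,0.08],[0,0,0]]])

```text
t: 9.95
tool_pos: [0.5811, 0.0625, 0.1817]
tool_rot: [-0.025, 3.127, -0.227]
contact_force: [0.1, 2.0, 0.9]
opening: -0.0006
```

```bash
python3 - <<'E'
from h import *
goto([-10,0,14])
snap('scene','s3.png'); a=cv2.imread('pics/s3.png'); cv2.imwrite('pics/s3z.png',cv2.resize(a[150:230,250:350],None,fx=7,fy=7,interpolation=cv2.INTER_CUBIC))
E
```

```text
t 9.95 tip jig mm [-34.8  -0.4  10.5] F jig [-2.0, 0.2, 0.9] open -0.6
tool yaw vs jig -89.34 z in jig [ 0.144  0.003 -0.99 ]
[-10, 0, 14] shift cm [-0.07 -2.51  0.02]
```

View pics/s3z.png

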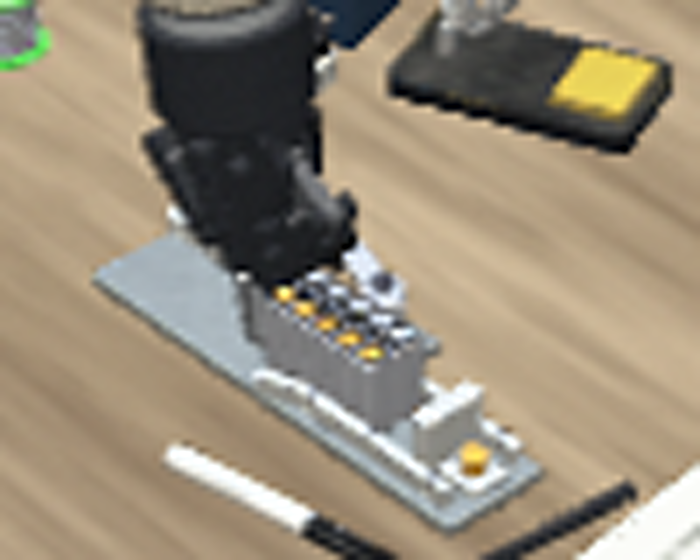

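Call:
jog_arm(steps=[[[0,-0.3,0],[0,0,0]],[[0,-0.3,0.03],[0,0,0]],[[0,-0.3,0.05],[0,0,0]],[[0,-0.3,0.05],[0,0,0]],[[0,-0.3,0.05],[0,0,0]]])

```text
t: 10.5
tool_pos: [0.5811, 0.0458, 0.1816]
tool_rot: [-0.025, 3.128, -0.228]
contact_force: [-0.1, 1.3, 0.4]
opening: -0.0001
```

```bash
python3 - <<'E'
from h import *
goto([-10,0,12])
E
```

```text
t 10.5 tip jig mm [-18.   -1.   10.4] F jig [-1.4, -0.0, 0.4] open -0.1
tool yaw vs jig -89.36 z in jig [ 0.145  0.002 -0.989]
[-10, 0, 12] shift cm [-0.11 -0.81 -0.04]
```

Call:
jog_arm(steps=[[[0,-0.2,0],[0,0,0]],[[0,-0.2,0.02],[0,0,0]],[[0,-0.2,0.02],[0,0,0]]])

```text
t: 10.8
tool_pos: [0.5809, 0.0391, 0.1816]
tool_rot: [-0.025, 3.129, -0.228]
contact_force: [1.0, 1.4, 0.8]
opening: 0.0001
```

```bash
python3 - <<'E'
from h import *
goto([-10,0,12])
E
```

```text
t 10.8 tip jig mm [-11.3  -1.6  10.5] F jig [-1.3, 1.0, 0.8] open 0.1
tool yaw vs jig -89.36 z in jig [ 0.145  0.001 -0.989]
[-10, 0, 12] shift cm [-0.16 -0.14 -0.13]
```

Call:
jog_arm(steps=[[[0,-0.15,0],[0,0,0]],[[0,-0.15,0.02],[0,0,0]]])

```text
t: 11.0
tool_pos: [0.5808, 0.0357, 0.1816]
tool_rot: [-0.025, 3.13, -0.229]
contact_force: [-0.5, 0.4, 1.0]
opening: -0.0001
```

Call:
jog_arm(steps=[[[0,-0.15,0.02],[0,0,0]]])

```text
t: 11.1
tool_pos: [0.5808, 0.0345, 0.1817]
tool_rot: [-0.025, 3.129, -0.226]
contact_force: [-0.7, 8.7, 2.2]
opening: 0.0001
```

Call:
jog_arm(steps=[[[0,-0.15,0.02],[0,0,0]]])

```text
t: 11.2
tool_pos: [0.5808, 0.0338, 0.1818]
tool_rot: [-0.023, 3.13, -0.22]
contact_force: [-0.7, 9.5, 1.5]
opening: -0.0001
```

Call:
jog_arm(steps=[[[0,-0.15,0.02],[0,0,0]],[[0,-0.1,0.02],[0,0,0]]])

```text
t: 11.4
tool_pos: [0.5808, 0.0331, 0.182]
tool_rot: [-0.023, 3.13, -0.212]
contact_force: [0.1, 4.4, 0.3]
opening: -0.0001
```

```bash
python3 - <<'E'
from h import *
goto([-10,0,12])
snap('scene','s4.png'); a=cv2.imread('pics/s4.png'); cv2.imwrite('pics/s4z.png',cv2.resize(a[150:230,250:350],None,fx=7,fy=7,interpolation=cv2.INTER_CUBIC))
E
```

```text
t 11.4 tip jig mm [-7.1 -1.7 10.6] F jig [-4.4, 0.2, 0.3] open -0.1
tool yaw vs jig -89.25 z in jig [ 0.135  0.002 -0.991]
[-10, 0, 12] shift cm [-0.16  0.27 -0.17]
```

View pics/s4z.png

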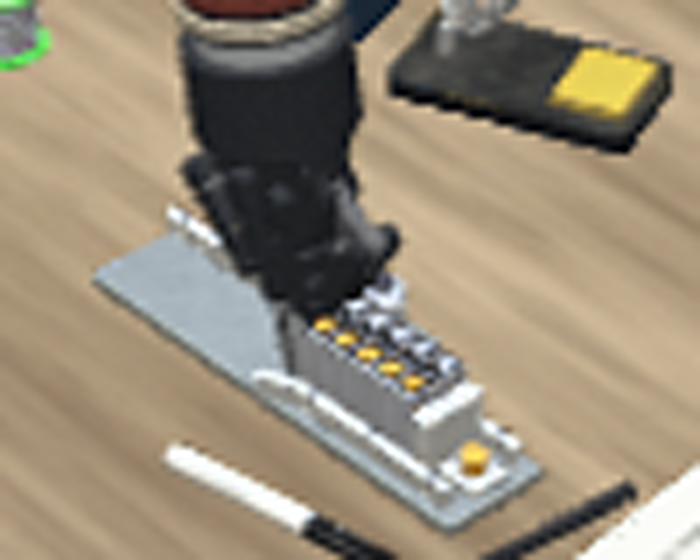

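Call:
jog_arm(steps=[[[0,-0.2,0],[0,0,0]]])

```text
t: 11.55
tool_pos: [0.5808, 0.0323, 0.1822]
tool_rot: [-0.022, 3.13, -0.205]
contact_force: [0.6, 10.4, -0.8]
opening: -0.0001
```

Call:
jog_arm(steps=[[[0,-0.2,0],[0,0,0]]])

```text
t: 11.65
tool_pos: [0.5807, 0.0317, 0.1823]
tool_rot: [-0.021, 3.13, -0.199]
contact_force: [1.2, 9.2, -0.5]
opening: 0.0
```

```bash
python3 - <<'E'
from h import *
goto([-10,0,12])
E
```

```text
t 11.65 tip jig mm [-7.1 -1.7 10.7] F jig [-9.1, 1.4, -0.5] open 0.0
tool yaw vs jig -89.21 z in jig [ 0.127  0.003 -0.992]
[-10, 0, 12] shift cm [-0.17  0.28 -0.16]
```

The tip holds at x = -7.1 while the force is around 9–10 N, so the row is solid on the stop. I'll back off, lift and look at the gate handle.

Call:
jog_arm(steps=[[[0,0.6,0],[0,0,0]],[[0,1.5,-0.3],[0,0,0]],[[0,1,-3],[0,0,0]],[[0.5,0,-5],[0,0,0]],[[2,0,-5],[-7.3,0,0]],[[3,-3,-4],[0,0,0]],[[2,-4,-3],[0,0,0]],[[0,0,0],[0,0,0]]])

```text
t: 12.45
tool_pos: [0.5095, 0.0198, 0.3768]
tool_rot: [-0.031, 3.141, -0.002]
contact_force: [0.6, -0.4, 0.5]
opening: 0.0002
```

```bash
python3 - <<'E'
from h import *
im=snap('wrist','w5.png')
goto([-88,71,120],[-88,71,48])
E
```

```text
t 12.5 tip jig mm [-20.3 -73.9 201.8] F jig [-0.9, 0.1, -0.5] open -0.3
tool yaw vs jig -89.63 z in jig [-0.001 -0.002 -1.   ]
[-88, 71, 120] shift cm [-14.46   6.85   8.15]
[-88, 71, 48] shift cm [-0.02 -0.    7.2 ]
```

View pics/w5.png

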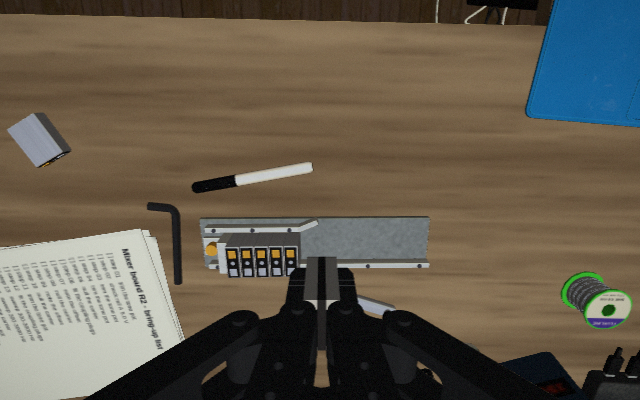

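The row sits closed at the stop (225–298, 248–275), upright; the handle is hidden behind the gripper. I'll shift sideways to see it.

Call:
jog_arm(steps=[[[-1,-4,0],[0,0,0]],[[-1,-4,0],[0,0,0]],[[0,0,0],[0,0,0]]])

```text
t: 12.8
tool_pos: [0.5319, -0.0574, 0.3721]
tool_rot: [0.04, -3.136, -0.002]
contact_force: [-0.4, 0.2, -0.0]
opening: 0.0
```

```bash
python3 - <<'E'
from h import *
im=snap('wrist','w6.png')
a=im[:,:,::-1]; cv2.imwrite('pics/w6a.png',cv2.resize(a[200:390,250:560],None,fx=2.5,fy=2.5,interpolation=cv2.INTER_CUBIC))
goto()
print(proj('w6.png',[np.r_[O+ex*-.0903+ey*.0710,z] for z in (.04,.076)]))
E
```

```text
t 12.85 tip jig mm [ 56.7 -54.7 198.7] F jig [-0.0, -0.0, -0.9] open 0.2
tool yaw vs jig -89.97 z in jig [-0.003 -0.006 -1.   ]
[[464.46174206 304.02384609]
 [479.952775   326.79163256]]
```

View pics/w6a.png

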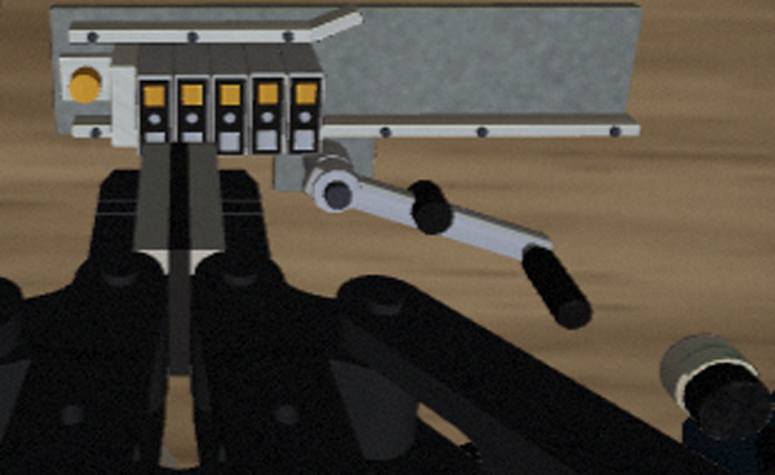

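The handle's top is at zoom (574,311), which matches the prediction for a gate angle of about -0.36. The jar is clear to its right.

```bash
python3 - <<'E'
from h import *
p=onz('w6.png',(250+574/2.5,200+311/2.5),.076)[:2]-O; h=np.array([p@ex,p@ey])*1e3; print(h,np.linalg.norm(h-[-8,40]),np.arctan2(-(h[1]-40),-(h[0]+8)))
p=onz('w6.png',(250+730/2.5,200+400/2.5),.031)[:2]-O; print('jar',p@ex*1e3,p@ey*1e3)
goto([-89,70,130],[-89,70,50])
E
```

```text
[-89.596471    68.35890453] 86.38409313088772 -0.33449108423387236
jar -191.47892219314636 150.8397893002302
t 12.85 tip jig mm [ 56.7 -54.7 198.7] F jig [-0.0, -0.0, -0.9] open 0.2
tool yaw vs jig -89.97 z in jig [-0.003 -0.006 -1.   ]
[-89, 70, 130] shift cm [-12.51  14.55   6.85]
[-89, 70, 50] shift cm [-0.05 -0.03  8.  ]
```

Call:
jog_arm(steps=[[[-2.5,3,0],[0,0,0]],[[-2.5,3,0],[0,0,0]],[[-2.5,3,0],[0,0,0]],[[-2.5,3,1],[0,0,0]],[[-2.2,2.5,2],[0,0,0]],[[0,0,1.5],[0,0,0]],[[0,0,0],[0,0,0]]], fingers=0.06, grip_force=25)

```text
t: 13.55
tool_pos: [0.6503, 0.1097, 0.3141]
tool_rot: [0.051, -3.119, -0.008]
contact_force: [-0.6, 0.3, 0.2]
opening: 0.0452
```

```bash
python3 - <<'E'
from h import *
goto([-89.5,70.5,100],[-89.5,70.5,50])
E
```

```text
t 13.55 tip jig mm [-106.    65.8  141.1] F jig [-0.3, -0.5, 0.2] open 45.2
tool yaw vs jig -90.33 z in jig [-0.005 -0.022 -1.   ]
[-89.5, 70.5, 100] shift cm [-0.55 -1.67  4.09]
[-89.5, 70.5, 50] shift cm [-0.11 -0.03  5.  ]
```

Call:
jog_arm(steps=[[[-0.2,-1.7,0.5],[0,-1.2,0.5]],[[0,0,3],[0,0,0]],[[0,0,0],[0,0,0]]])

```text
t: 13.85
tool_pos: [0.6515, 0.0917, 0.2778]
tool_rot: [-0.038, 3.141, 0.006]
contact_force: [-1.7, 0.6, -1.1]
opening: 0.0451
```

```bash
python3 - <<'E'
from h import *
goto([-89.5,69.5,50])
snap('wrist','w7.png')
E
```

```text
t 13.85 tip jig mm [-87.7  70.2 104.8] F jig [-0.6, -1.7, -1.1] open 45.1
tool yaw vs jig -89.84 z in jig [-0.004  0.    -1.   ]
[-89.5, 69.5, 50] shift cm [0.07 0.16 5.48]
```

View pics/w7.png

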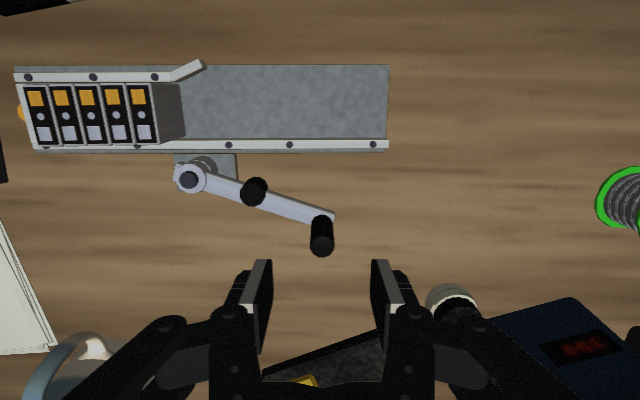

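```bash
python3 - <<'E'
from h import *
def J(f,uv,z):
    p=onz(f,uv,z)[:2]-O; return (np.array([p@ex,p@ey])*1e3).round(1)
print('handle',J('w7.png',(321,244),.076))
s=lambda x,y:(240+x/6,140+y/6)
print('stand corners',[J('scene0.png',s(*p),.0) for p in [(393,140),(600,185),(435,75),(635,125)]],'spring low',J('scene0.png',s(440,100),.03))
print('station low corner',J('scene0.png',s(362,98),0),J('scene0.png',s(195,55),0),'cup',J('scene0.png',(354,190),0))
E
```

```text
handle [-89.4  67.8]
stand corners [array([-148. ,  177.7]), array([-33.8, 234.5]), array([-180.3,  242. ]), array([-61.6, 292.5])] spring low [-127.5  196.1]
station low corner [-192.3  193.4] [-295.3  150.1] cup [ 72.6 191.7]
```

Call:
jog_arm(steps=[[[0.1,0.1,2],[0,0,0]],[[0.1,0.1,2],[0,0,0]],[[0,0,1.4],[0,0,0]],[[0,0,0],[0,0,0]]])

```text
t: 14.3
tool_pos: [0.6536, 0.09, 0.2357]
tool_rot: [-0.03, 3.121, 0.005]
contact_force: [-0.6, 0.4, 0.6]
opening: 0.045
```

```bash
python3 - <<'E'
from h import *
goto([-89.5,69,50])
E
```

```text
t 14.3 tip jig mm [-85.8  75.9  62.8] F jig [-0.5, -0.6, 0.6] open 45.0
tool yaw vs jig -89.56 z in jig [-0.003  0.02  -1.   ]
[-89.5, 69, 50] shift cm [0.71 0.37 1.26]
```

Call:
jog_arm(steps=[[[0.3,0.4,0.8],[0,1.1,0]],[[0.1,0,0.5],[0,0,0]],[[0,0,0],[0,0,0]]])

```text
t: 14.6
tool_pos: [0.6508, 0.0936, 0.2258]
tool_rot: [-0.029, 3.136, 0.004]
contact_force: [0.1, -0.2, -0.6]
opening: 0.0452
```

```bash
python3 - <<'E'
from h import *
goto([-89.5,69,50])
E
```

```text
t 14.6 tip jig mm [-89.5  70.5  52.8] F jig [0.2, 0.1, -0.6] open 45.2
tool yaw vs jig -89.51 z in jig [-0.003  0.005 -1.   ]
[-89.5, 69, 50] shift cm [0.15 0.   0.28]
```

Call:
jog_arm(steps=[[[0.1,0,0],[0,0,0]],[[0,0,0],[0,0,0]],[[0,0,0],[0,0,0]],[[0,0,0],[0,0,0]]], fingers=-1, grip_force=25)

```text
t: 15.0
tool_pos: [0.65, 0.0927, 0.2269]
tool_rot: [-0.029, 3.135, 0.0]
contact_force: [0.6, 1.4, -2.4]
opening: 0.0125
```

```bash
python3 - <<'E'
from h import *
goto()
E
```

```text
t 15.0 tip jig mm [-88.1  69.8  53.9] F jig [-1.3, 0.6, -2.4] open 12.5
tool yaw vs jig -89.52 z in jig [ 0.     0.006 -1.   ]
```

The post is gripped (opening 12.5 mm). I'll swing the gate along its arc in short pieces, checking forces.

Call:
jog_arm(steps=[[[0.96,0.28,0],[0,0,0]],[[0.98,0.17,0],[0,0,0]],[[1,0.06,0],[0,0,0]]])

```text
t: 15.3
tool_pos: [0.6223, 0.0969, 0.227]
tool_rot: [-0.03, 3.122, -0.001]
contact_force: [4.2, -0.4, -5.2]
opening: 0.0128
```

```bash
cat >> h.py <<'E'
def arc(C,r,n,ds=10.):
    o,M,p,j=tip(); goto(); v=j[:2]-C; g=np.arctan2(-v[1],-v[0]); print('g',g.round(3),'r',np.linalg.norm(v).round(1))
    Jm=np.c_[np.r_[ex,0],np.r_[ey,0],[0,0,1]]; q=j.copy()
    for i in range(n):
        g+=ds/r; t=np.array([C[0]-r*np.cos(g),C[1]-r*np.sin(g),j[2]]); print((M.T@Jm@((t-q)/10)).round(2),t.round(1)); q=t
E
python3 - <<'E'
from h import *
arc(np.array([-5.5,40]),88,6)
E
```

```text
t 15.3 tip jig mm [-92.8  44.6  54. ] F jig [0.5, 4.2, -5.2] open 12.8
tool yaw vs jig -89.54 z in jig [ 0.001  0.019 -1.   ]
g -0.052 r 87.5
[ 1.    0.04 -0.02] [-93.3  34.6  54. ]
[ 0.99 -0.13 -0.02] [-92.2  24.7  54. ]
[ 0.97 -0.24 -0.02] [-89.9  15.   54. ]
[ 0.94 -0.35 -0.02] [-86.5   5.5  54. ]
[ 0.89 -0.45 -0.02] [-82.   -3.4  54. ]
[ 0.84 -0.55 -0.02] [-76.6 -11.8  54. ]
```

Call:
jog_arm(steps=[[[1,0.04,0],[0,0.4,0]],[[1,-0.13,0],[0,0.2,0]],[[0.97,-0.24,0],[0,0.2,0]],[[0.94,-0.35,0],[0,0,0]],[[0.89,-0.45,0],[0,0,0]]])

```text
t: 15.8
tool_pos: [0.5752, 0.0866, 0.2269]
tool_rot: [-0.033, 3.116, 0.006]
contact_force: [4.4, 3.5, -4.1]
opening: 0.0127
```

```bash
python3 - <<'E'
from h import *
arc(np.array([-5.5,40]),88,7)
E
```

```text
t 15.8 tip jig mm [-84.6  -1.7  53.9] F jig [-3.3, 4.5, -4.1] open 12.7
tool yaw vs jig -89.68 z in jig [-0.004  0.026 -1.   ]
g 0.485 r 89.4
[ 0.78 -0.65 -0.02] [-78.2  -9.6  53.9]
[ 0.79 -0.61 -0.02] [-72.1 -17.5  53.9]
[ 0.71 -0.7  -0.02] [-65.1 -24.7  53.9]
[ 0.63 -0.78 -0.02] [-57.4 -31.1  53.9]
[ 0.54 -0.84 -0.02] [-49.  -36.5  53.9]
[ 0.44 -0.9  -0.01] [-40.1 -40.9  53.9]
[ 0.33 -0.94 -0.01] [-30.7 -44.3  53.9]
```

Call:
jog_arm(steps=[[[0.78,-0.62,0],[0,0.5,0]],[[0.78,-0.62,0],[0,0.3,0]],[[0.7,-0.7,0],[0,0.3,0]],[[0.62,-0.78,0],[0,0,0]]])

```text
t: 16.2
tool_pos: [0.5463, 0.0626, 0.2268]
tool_rot: [-0.037, 3.124, 0.025]
contact_force: [-0.1, 6.7, -1.5]
opening: 0.0128
```

```bash
python3 - <<'E'
from h import *
arc(np.array([-5.5,40]),88,6)
E
```

```text
t 16.2 tip jig mm [-63.6 -32.7  53.8] F jig [-6.7, 0.1, -1.5] open 12.8
tool yaw vs jig -89.82 z in jig [-0.016  0.017 -1.   ]
g 0.897 r 93.1
[ 0.18 -1.13 -0.02] [-52.3 -34.6  53.8]
[ 0.48 -0.88 -0.02] [-43.5 -39.4  53.8]
[ 0.38 -0.93 -0.02] [-34.3 -43.2  53.8]
[ 0.27 -0.96 -0.02] [-24.6 -45.9  53.8]
[ 0.16 -0.99 -0.02] [-14.8 -47.5  53.8]
[ 0.05 -1.   -0.02] [ -4.8 -48.   53.8]
```

Call:
jog_arm(steps=[[[0.15,-1,0],[0.3,0.3,0]],[[0.4,-0.9,0],[0.3,0.3,0]],[[0.35,-0.9,0],[0,0,0]]])

```text
t: 16.5
tool_pos: [0.5346, 0.0405, 0.2269]
tool_rot: [0.041, -3.139, -0.04]
contact_force: [-0.6, 6.2, -1.1]
opening: 0.0127
```

```bash
python3 - <<'E'
from h import *
arc(np.array([-5.5,40]),90,6)
snap('wrist','w8.png')
E
```

```text
t 16.5 tip jig mm [-43.4 -48.4  53.9] F jig [-6.3, -0.5, -1.1] open 12.7
tool yaw vs jig -89.95 z in jig [-0.025 -0.002 -1.   ]
g 1.165 r 96.1
[-0.22 -1.18 -0.03] [-31.6 -46.1  53.9]
[ 0.24 -0.97 -0.02] [-21.9 -48.5  53.9]
[ 0.13 -0.99 -0.03] [-12.  -49.8  53.9]
[ 0.02 -1.   -0.03] [ -2.  -49.9  53.9]
[-0.1  -0.99 -0.03] [  8.  -49.   53.9]
[-0.21 -0.98 -0.03] [ 17.8 -46.9  53.9]
```

View pics/w8.png

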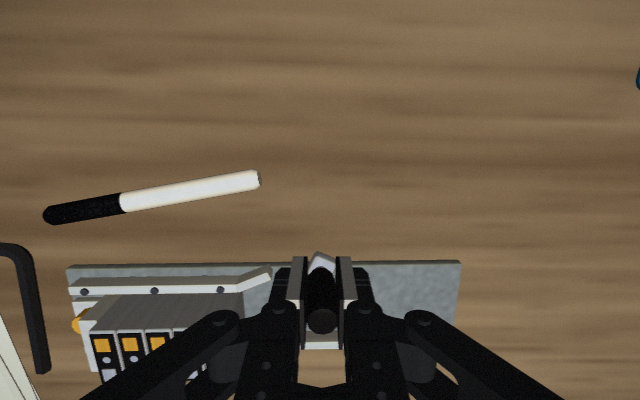

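The post is still between the pads at (322,290) but about 8 mm off centre, so I'll regrip centred.

Call:
jog_arm(steps=[[[0,0,0],[0,0,0]],[[-0.4,0,0],[0.8,0,0]],[[-0.4,0,0],[0.5,0,0]],[[0,0,0],[0,0,0]]], fingers=-0.45)

```text
t: 16.95
tool_pos: [0.5429, 0.0404, 0.2278]
tool_rot: [-0.041, 3.141, -0.001]
contact_force: [0.9, -0.9, -0.0]
opening: 0.0235
```

```bash
python3 - <<'E'
from h import *
goto([-43,-42,52])
E
```

```text
t 16.95 tip jig mm [-38.6 -39.7  54.8] F jig [0.9, 0.9, -0.0] open 23.5
tool yaw vs jig -89.94 z in jig [ 0.  0. -1.]
[-43, -42, 52] shift cm [0.23 0.44 0.28]
```

Call:
jog_arm(steps=[[[0.2,0.4,0.2],[0,0,0]],[[0,0,0],[0,0,0]]])

```text
t: 17.15
tool_pos: [0.5411, 0.0446, 0.2257]
tool_rot: [-0.041, 3.141, -0.001]
contact_force: [-1.4, 0.3, -0.8]
opening: 0.0235
```

Call:
jog_arm(steps=[[[0,0,0],[0,0,0]],[[0,0,0],[0,0,0]],[[0,0,0],[0,0,0]]], fingers=-1)

```text
t: 17.45
tool_pos: [0.5413, 0.0446, 0.2259]
tool_rot: [-0.042, 3.14, -0.002]
contact_force: [1.2, 0.1, -0.1]
opening: 0.0132
```

```bash
python3 - <<'E'
from h import *
arc(np.array([-5.5,40]),88,6,5)
E
```

```text
t 17.45 tip jig mm [-42.7 -41.1  52.9] F jig [-0.0, 1.2, -0.1] open 13.2
tool yaw vs jig -89.96 z in jig [ 0.001  0.001 -1.   ]
g 1.141 r 89.2
[ 0.08 -0.51  0.  ] [-37.6 -41.9  52.9]
[ 0.17 -0.47  0.  ] [-32.9 -43.6  52.9]
[ 0.14 -0.48  0.  ] [-28.1 -45.   52.9]
[ 0.11 -0.49  0.  ] [-23.2 -46.2  52.9]
[ 0.09 -0.49  0.  ] [-18.3 -47.1  52.9]
[ 0.06 -0.5   0.  ] [-13.3 -47.6  52.9]
```

Call:
jog_arm(steps=[[[0.06,-0.5,0],[0,0,0]],[[0.12,-0.48,0],[0.3,0,0]],[[0.1,-0.48,0],[0.3,0,0]]])

```text
t: 17.75
tool_pos: [0.5375, 0.0333, 0.2258]
tool_rot: [0.043, -3.136, -0.003]
contact_force: [-3.9, 8.4, 2.5]
opening: 0.013
```

```bash
python3 - <<'E'
from h import *
arc(np.array([-5.5,40]),88,4,3)
E
```

```text
t 17.75 tip jig mm [-32.  -46.1  52.8] F jig [-8.6, -3.6, 2.5] open 13.0
tool yaw vs jig -90.0 z in jig [-0.002 -0.005 -1.   ]
g 1.272 r 90.1
[-0.12 -0.35 -0.  ] [-28.5 -44.9  52.8]
[ 0.07 -0.29 -0.  ] [-25.6 -45.7  52.8]
[ 0.06 -0.29 -0.  ] [-22.7 -46.3  52.8]
[ 0.05 -0.3  -0.  ] [-19.7 -46.8  52.8]
```

Call:
jog_arm(steps=[[[0,-0.3,0],[0.3,0,0]],[[0.05,-0.3,0],[0.3,0,0]]])

```text
t: 17.95
tool_pos: [0.5364, 0.0292, 0.2258]
tool_rot: [0.043, -3.134, 0.001]
contact_force: [0.3, 6.2, 1.0]
opening: 0.0127
```

```bash
python3 - <<'E'
from h import *
arc(np.array([-5.5,40]),88,4,3)
snap('scene','s6.png'); a=cv2.imread('pics/s6.png'); cv2.imwrite('pics/s6z.png',cv2.resize(a[150:230,250:350],None,fx=7,fy=7,interpolation=cv2.INTER_CUBIC))
E
```

```text
t 17.95 tip jig mm [-27.7 -47.8  52.8] F jig [-6.2, 0.5, 1.0] open 12.7
tool yaw vs jig -90.01 z in jig [ 0.    -0.007 -1.   ]
g 1.324 r 90.6
[-0.18 -0.36 -0.  ] [-24.1 -46.   52.8]
[ 0.06 -0.29  0.  ] [-21.2 -46.6  52.8]
[ 0.05 -0.3   0.  ] [-18.2 -47.1  52.8]
[ 0.04 -0.3   0.  ] [-15.2 -47.5  52.8]
```

View pics/s6z.png

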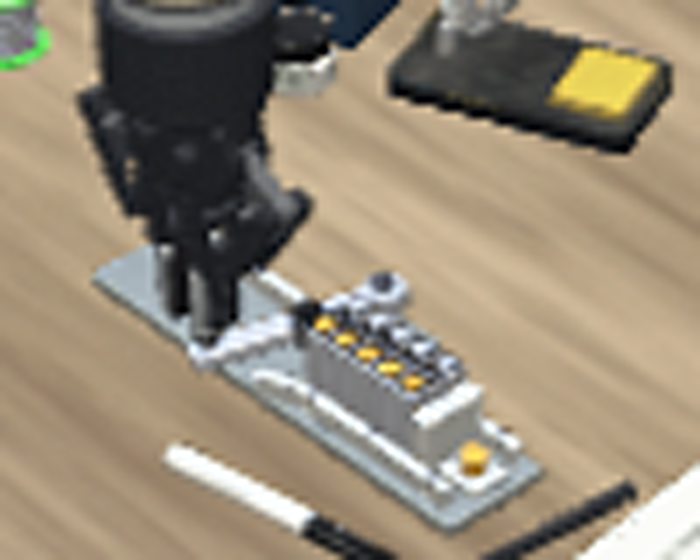

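The arm is across the tray, with the nose at (305,315) just behind cell 5. I'll press on in small steps.

Call:
jog_arm(steps=[[[-0.1,-0.25,0],[0,0,0]],[[0,-0.25,0],[0,0,0]]])

```text
t: 18.2
tool_pos: [0.5365, 0.0262, 0.2258]
tool_rot: [0.044, -3.13, -0.012]
contact_force: [0.4, 5.6, 0.7]
opening: 0.0129
```

Call:
jog_arm(steps=[[[0,-0.25,0],[0,0,0]]])

```text
t: 18.3
tool_pos: [0.5364, 0.0247, 0.2258]
tool_rot: [0.044, -3.129, -0.018]
contact_force: [-0.2, 6.5, 1.0]
opening: 0.0131
```

Call:
jog_arm(steps=[[[0,-0.2,0],[0,0,0]]])

```text
t: 18.4
tool_pos: [0.5362, 0.0236, 0.2258]
tool_rot: [0.045, -3.129, -0.023]
contact_force: [-0.4, 5.7, 1.7]
opening: 0.0131
```

Call:
jog_arm(steps=[[[0,-0.2,0],[0,0,0]]])

```text
t: 18.5
tool_pos: [0.5361, 0.0224, 0.2258]
tool_rot: [0.046, -3.129, -0.028]
contact_force: [-0.1, 6.8, 1.6]
opening: 0.013
```

```bash
python3 - <<'E'
from h import *
arc(np.array([-5.5,40]),88,1,3)
E
```

```text
t 18.5 tip jig mm [-24.1 -49.1  52.8] F jig [-6.8, 0.0, 1.6] open 13.0
tool yaw vs jig -90.1 z in jig [-0.018 -0.012 -1.   ]
g 1.366 r 91.1
[-0.24 -0.36 -0.01] [-20.5 -46.7  52.8]
```

Call:
jog_arm(steps=[[[-0.1,-0.3,0],[0.4,0,0]],[[0,-0.3,0],[0.4,0,0]]])

```text
t: 18.7
tool_pos: [0.536, 0.0186, 0.2257]
tool_rot: [0.047, -3.122, -0.019]
contact_force: [-2.6, 7.6, 3.1]
opening: 0.0128
```

```bash
python3 - <<'E'
from h import *
goto()
E
```

```text
t 18.7 tip jig mm [-19.2 -50.4  52.8] F jig [-7.7, -2.4, 3.1] open 12.8
tool yaw vs jig -90.16 z in jig [-0.012 -0.019 -1.   ]
```

Call:
jog_arm(steps=[[[0,-0.2,0],[0.2,0,0]]])

```text
t: 18.8
tool_pos: [0.5358, 0.0175, 0.2257]
tool_rot: [0.047, -3.122, -0.019]
contact_force: [0.5, 6.6, 0.3]
opening: 0.0129
```

```bash
python3 - <<'E'
from h import *
goto()
E
```

```text
t 18.8 tip jig mm [-18.1 -50.8  52.8] F jig [-6.5, 0.6, 0.3] open 12.9
tool yaw vs jig -90.18 z in jig [-0.012 -0.019 -1.   ]
```

Call:
jog_arm(steps=[[[0,-0.2,0],[0.2,0,0]]])

```text
t: 18.9
tool_pos: [0.5356, 0.0164, 0.2257]
tool_rot: [0.048, -3.121, -0.019]
contact_force: [-0.2, 6.1, 1.2]
opening: 0.013
```

```bash
python3 - <<'E'
from h import *
goto()
E
```

```text
t 18.9 tip jig mm [-17.1 -51.1  52.8] F jig [-6.1, -0.1, 1.2] open 13.0
tool yaw vs jig -90.2 z in jig [-0.012 -0.02  -1.   ]
```

Call:
jog_arm(steps=[[[0,-0.2,0],[0.2,-0.2,0]]])

```text
t: 19.0
tool_pos: [0.5353, 0.0154, 0.2257]
tool_rot: [0.049, -3.123, -0.019]
contact_force: [-3.7, 6.6, 2.8]
opening: 0.0131
```

Call:
jog_arm(steps=[[[0,-0.2,0],[0.2,-0.2,0]]])

```text
t: 19.1
tool_pos: [0.5348, 0.0144, 0.2257]
tool_rot: [0.049, -3.124, -0.019]
contact_force: [-3.8, 6.6, 2.7]
opening: 0.0131
```

Call:
jog_arm(steps=[[[0,-0.2,0],[0.2,-0.2,0]]])

```text
t: 19.2
tool_pos: [0.5344, 0.0133, 0.2257]
tool_rot: [0.05, -3.126, -0.019]
contact_force: [-2.6, 5.6, 4.3]
opening: 0.0128
```

```bash
python3 - <<'E'
from h import *
goto()
E
```

```text
t 19.2 tip jig mm [-14.1 -51.5  52.7] F jig [-5.7, -2.5, 4.3] open 12.8
tool yaw vs jig -90.27 z in jig [-0.013 -0.015 -1.   ]
```

Call:
jog_arm(steps=[[[-0.1,-0.2,0],[0.1,0,0]]])

```text
t: 19.3
tool_pos: [0.5348, 0.0123, 0.2257]
tool_rot: [0.051, -3.123, -0.022]
contact_force: [-4.9, 6.5, 4.0]
opening: 0.0129
```

Call:
jog_arm(steps=[[[-0.1,-0.2,0],[0.1,0,0]]])

```text
t: 19.4
tool_pos: [0.5353, 0.0114, 0.2257]
tool_rot: [0.051, -3.12, -0.025]
contact_force: [-5.6, 7.8, 4.4]
opening: 0.0132
```

Call:
jog_arm(steps=[[[-0.1,-0.2,0],[0.1,0,0]]])

```text
t: 19.5
tool_pos: [0.5357, 0.0105, 0.2257]
tool_rot: [0.053, -3.117, -0.029]
contact_force: [-4.5, 7.7, 5.1]
opening: 0.0131
```

```bash
python3 - <<'E'
from h import *
goto()
snap('scene','s7.png'); a=cv2.imread('pics/s7.png'); cv2.imwrite('pics/s7z.png',cv2.resize(a[160:225,270:340],None,fx=9,fy=9,interpolation=cv2.INTER_CUBIC))
E
```

```text
t 19.5 tip jig mm [-12.2 -51.8  52.7] F jig [-7.8, -4.3, 5.1] open 13.1
tool yaw vs jig -90.36 z in jig [-0.019 -0.024 -1.   ]
```

View pics/s7z.png

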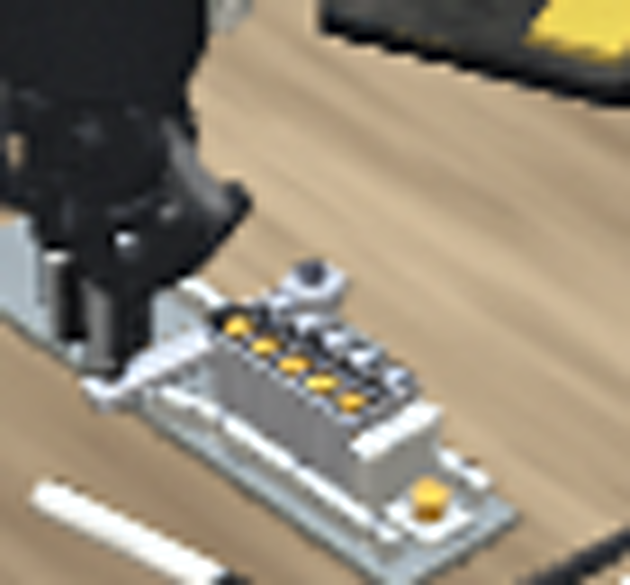

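The nose is at cell 5's back. Radial strain is muddying the force reading, so I'll open slightly, recentre and level, then push one-sided for a clean reading.

Call:
jog_arm(steps=[[[0,0.2,0],[0,0,0]],[[-0.2,0,0],[0.8,1.2,0.3]],[[-0.2,0,0],[0.3,0,0]],[[0,0,0],[0,0,0]]], fingers=-0.4)

```text
t: 19.95
tool_pos: [0.5397, 0.0123, 0.2253]
tool_rot: [0.044, -3.094, 0.005]
contact_force: [-0.1, -0.2, -0.9]
opening: 0.0256
```

```bash
python3 - <<'E'
from h import *
goto([-9,-48,52.7])
E
```

```text
t 19.95 tip jig mm [-10.2 -51.8  52.5] F jig [0.2, -0.1, -0.9] open 25.6
tool yaw vs jig -90.07 z in jig [ 0.003 -0.047 -0.999]
[-9, -48, 52.7] shift cm [-0.38 -0.12 -0.04]
```

Call:
jog_arm(steps=[[[0.3,0,0],[0,-2.6,0]],[[0,0,0],[0,0,0]]])

```text
t: 20.15
tool_pos: [0.5371, 0.0119, 0.2254]
tool_rot: [0.044, -3.141, 0.005]
contact_force: [-0.5, 0.5, 0.0]
opening: 0.0254
```

```bash
python3 - <<'E'
from h import *
goto([-9,-48,52.7])
E
```

```text
t 20.15 tip jig mm [ -9.8 -46.5  52.4] F jig [-0.5, -0.5, 0.0] open 25.4
tool yaw vs jig -90.06 z in jig [ 0.003 -0.001 -1.   ]
[-9, -48, 52.7] shift cm [ 0.15 -0.08 -0.03]
```

Call:
jog_arm(steps=[[[0,-0.2,0],[0,0,0]],[[0,-0.15,0],[0,0,0]]])

```text
t: 20.35
tool_pos: [0.5373, 0.0081, 0.2254]
tool_rot: [0.044, -3.139, 0.005]
contact_force: [0.6, 1.7, 0.6]
opening: 0.0257
```

Call:
jog_arm(steps=[[[0,-0.15,0],[0,0,0]]])

```text
t: 20.45
tool_pos: [0.5373, 0.0069, 0.2253]
tool_rot: [0.043, -3.138, 0.002]
contact_force: [-1.4, 5.2, 0.6]
opening: 0.026
```

```bash
python3 - <<'E'
from h import *
goto([-9,-48,52.7])
E
```

```text
t 20.45 tip jig mm [ -5.2 -46.7  52.3] F jig [-5.3, -1.2, 0.6] open 26.0
tool yaw vs jig -90.02 z in jig [ 0.001 -0.003 -1.   ]
[-9, -48, 52.7] shift cm [ 0.13  0.38 -0.04]
```

Call:
jog_arm(steps=[[[0,-0.12,0],[0,0,0]]])

```text
t: 20.55
tool_pos: [0.5373, 0.0061, 0.2253]
tool_rot: [0.043, -3.138, -0.001]
contact_force: [-1.6, 4.5, 1.2]
opening: 0.0254
```

Call:
jog_arm(steps=[[[0,-0.12,0],[0,0,0]]])

```text
t: 20.65
tool_pos: [0.5373, 0.0052, 0.2253]
tool_rot: [0.043, -3.137, -0.004]
contact_force: [-0.6, 6.1, 1.6]
opening: 0.0259
```

Call:
jog_arm(steps=[[[0,-0.12,0],[0,0,0]]])

```text
t: 20.75
tool_pos: [0.5374, 0.0046, 0.2253]
tool_rot: [0.042, -3.137, -0.007]
contact_force: [-0.3, 7.3, 0.4]
opening: 0.0254
```

```bash
python3 - <<'E'
from h import *
goto([-9,-48,52.7])
E
```

```text
t 20.75 tip jig mm [ -3.9 -46.9  52.3] F jig [-7.3, -0.1, 0.4] open 25.4
tool yaw vs jig -89.99 z in jig [-0.005 -0.004 -1.   ]
[-9, -48, 52.7] shift cm [ 0.11  0.51 -0.04]
```

Call:
jog_arm(steps=[[[0,-0.12,0],[0,0,0]]])

```text
t: 20.85
tool_pos: [0.5374, 0.0041, 0.2252]
tool_rot: [0.042, -3.137, -0.012]
contact_force: [-0.2, 8.7, 1.3]
opening: 0.0255
```

Call:
jog_arm(steps=[[[0,-0.12,0],[0,0,0]]])

```text
t: 20.95
tool_pos: [0.5374, 0.0037, 0.2252]
tool_rot: [0.042, -3.137, -0.016]
contact_force: [-0.7, 7.5, 1.4]
opening: 0.0256
```

```bash
python3 - <<'E'
from h import *
goto([-9,-48,52.7])
E
```

```text
t 20.95 tip jig mm [ -3.9 -46.9  52.2] F jig [-7.5, -0.5, 1.4] open 25.6
tool yaw vs jig -89.97 z in jig [-0.01  -0.004 -1.   ]
[-9, -48, 52.7] shift cm [ 0.11  0.51 -0.05]
```

Call:
jog_arm(steps=[[[0,-0.15,0],[0.3,0,0]]])

```text
t: 21.05
tool_pos: [0.5374, 0.0033, 0.2252]
tool_rot: [0.041, -3.137, -0.015]
contact_force: [-0.6, 12.9, 2.3]
opening: 0.0257
```

Call:
jog_arm(steps=[[[0,-0.1,0],[0.3,0,0]]])

```text
t: 21.15
tool_pos: [0.5374, 0.0035, 0.2252]
tool_rot: [0.04, -3.137, -0.014]
contact_force: [-0.4, 9.4, 2.3]
opening: 0.0259
```

```bash
python3 - <<'E'
from h import *
goto([-9,-48,52.7])
E
```

```text
t 21.15 tip jig mm [ -3.5 -47.   52.2] F jig [-9.4, -0.1, 2.3] open 25.9
tool yaw vs jig -89.91 z in jig [-0.009 -0.005 -1.   ]
[-9, -48, 52.7] shift cm [ 0.1   0.55 -0.04]
```

About 9–13 N at the handle with the tip stalled: clamped. I'll centre the fingers off the post and withdraw upwards.

Call:
jog_arm(steps=[[[0,0.4,0],[0,0,0]],[[0,0.15,0],[0,0,0]],[[0,0,0],[0,0,0]]])

```text
t: 21.45
tool_pos: [0.5375, 0.0086, 0.2253]
tool_rot: [0.042, -3.137, -0.008]
contact_force: [0.1, 0.5, 0.1]
opening: 0.0259
```

```bash
python3 - <<'E'
from h import *
goto()
E
```

```text
t 21.45 tip jig mm [ -8.  -46.7  52.3] F jig [-0.5, 0.1, 0.1] open 25.9
tool yaw vs jig -89.98 z in jig [-0.005 -0.004 -1.   ]
```

Call:
jog_arm(steps=[[[0,0.1,-1],[0,0,0]],[[0,0,-2],[0,0,0]],[[0,0,-3],[0,0,0]],[[0,0,-4],[0,0,0]],[[1,0,-5],[0,0,0]],[[4,0,-4],[0,0,0]],[[4,0,-2],[0,0,0]],[[0,0,0],[0,0,0]]])

```text
t: 22.25
tool_pos: [0.4506, 0.0048, 0.444]
tool_rot: [0.038, -3.14, 0.002]
contact_force: [1.1, -0.4, -0.3]
opening: 0.0258
```

```bash
python3 - <<'E'
from h import *
goto()
im=snap('wrist','w9.png')
cv2.imwrite('pics/w9a.png',cv2.resize(im[:,:,::-1][150:320,180:460],None,fx=2.8,fy=2.8,interpolation=cv2.INTER_CUBIC))
snap('scene','s9.png'); a=cv2.imread('pics/s9.png'); cv2.imwrite('pics/s9z.png',cv2.resize(a[140:240,240:360],None,fx=6,fy=6,interpolation=cv2.INTER_CUBIC)[:600,:720])
E
```

```text
t 22.25 tip jig mm [  -5.4 -133.2  271. ] F jig [0.5, 1.1, -0.3] open 25.8
tool yaw vs jig -89.85 z in jig [ 0.001 -0.001 -1.   ]
```

View pics/w9a.png

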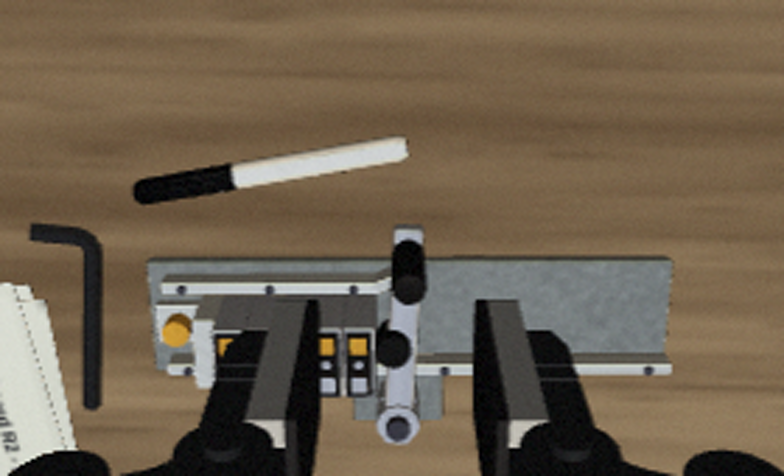

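View pics/s9z.png

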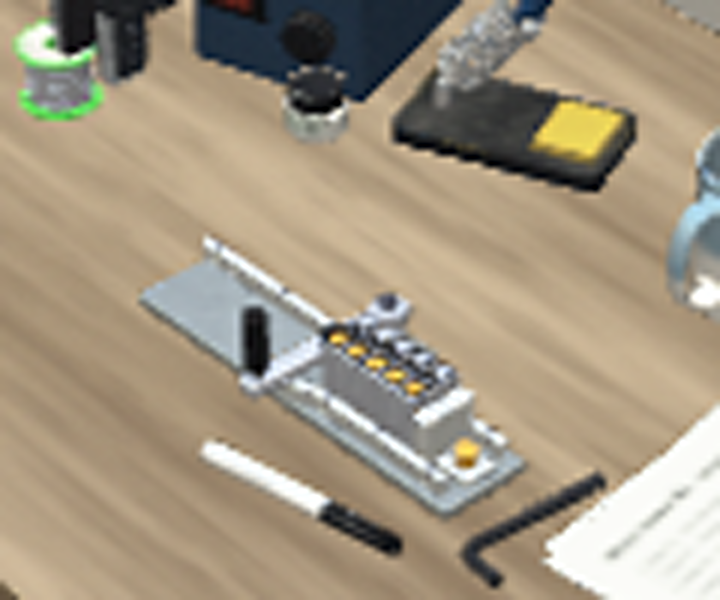

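The nose at (395,348) meets cell 5's back at (375,345), with the handle square across. The fingers hide part of the row, so I'll take one clearer view.

Call:
jog_arm(steps=[[[0,-4.5,0],[0,0,0]],[[0,-4.5,2],[0,0,0]],[[-2,-4.5,3],[0,0,0]],[[0,0,0],[0,0,0]]])

```text
t: 22.75
tool_pos: [0.4754, -0.127, 0.3871]
tool_rot: [0.047, -3.13, -0.003]
contact_force: [-0.8, 0.7, -1.2]
opening: 0.0258
```

```bash
python3 - <<'E'
from h import *
im=snap('wrist','w10.png')
cv2.imwrite('pics/w10a.png',cv2.resize(im[:,:,::-1][200:300,250:480],None,fx=3.4,fy=3.4,interpolation=cv2.INTER_CUBIC))
cv2.imwrite('pics/w10f.png',im[:,:,::-1])
E
```

```text
(no output)
```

View pics/w10f.png

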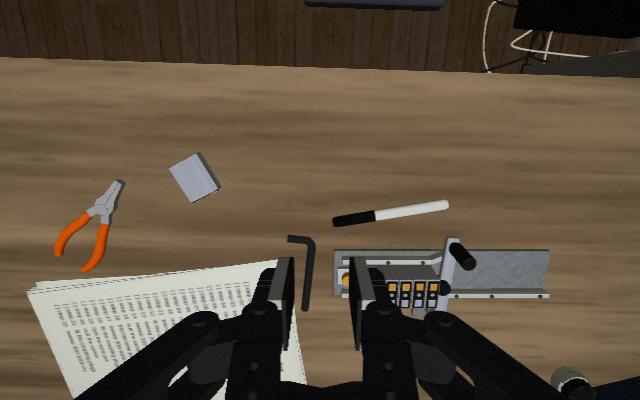

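View pics/w10a.png

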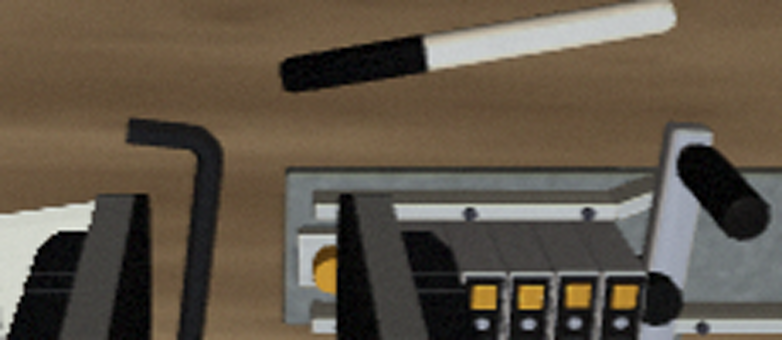

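The row is closed and upright, with the nose touching cell 5 at (655,298). Cell 1's terminal is at the same scene pixel, (309,205), as when the row was pushed solid. Handing in.

```bash
python3 - <<'E'
from h import *
print(ctrl.get_obs()['t'],ctrl.finish_job())
E
```

```text
the job is handed in; nothing more can be done
22.8 None
```

The row of five cells is clamped in the jig and the job was handed in at 22.8 s of the 72 s allowed. I straightened the cells against the fence from the open side, at 5–10 N. I then pushed the row low down to the end stop, and swung the gate arm across and pressed its nose onto cell 5.

**What the last checks showed:**
- **End stop:** the fingertip stalled at about x = -7 mm with 9–10 N on the row, so it was solid against the stop.
- **Clamp:** at the gate handle the force rose to about 9 N, with one reading of 12.9 N, while the tip hardly moved (0.4 mm over the last two steps). That means the nose was pressing on the row.
- **After withdrawing:** pictures show the row closed up and upright, the nose on cell 5, and cell 1 at the same pixel as when it was first solid on the stop. The objects in view looked undisturbed.

**What did not go cleanly:**
- Early in the row push the fingertip rose to 22 mm, so I backed off, lowered it and carried on; no cell tipped.
- My gate grip slipped about 8 mm on the post, so I re-centred it. I made the final press with one finger only, to get a clean force reading.
- In the last close-up the fingers hid cell 1's contact with the stop. That contact rests on the force reading and the scene view instead.

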